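# Daily check of the bench balance with its weight set

### The arm

A 6-joint arm with a two-finger parallel gripper is mounted at the origin on the work surface; the furniture and walls round the work are solid. World frame = base frame: x ahead of the robot, y to its left, z up, the work surface at z = 0. Lengths are in mm, angles in degrees, forces in N, time in s.
With the tool pointing down it reaches from about 350 to 850 mm from the base axis. Payload 8.1 kg.
Tool frame: the origin (TCP) lies between the finger pads; the fingertips stand 25 mm ahead of it and the grasp point (between the pads) lies 6 mm ahead of it (r.tcp_to_tips is the distance from the TCP to the fingertips, in mm); z points along the fingers, y is the line along which they close (so a half turn about z gives the same grasp; the last joint's range is limited). The gripper opens to 85 mm and grips with 20 to 120 N. Pads are 22 mm wide; open, the fingers measure 114 mm over their backs; the gripper's body (76 mm by 85 mm) begins 54 mm behind the grasp point. The pads swing forward as they close: fully open they stand 13 mm farther back than shut.
Start: joints at [72.227, 7.471, 85.268, -0, 87.261, -4.893], TCP at [133.724, 584.913, 256.292] pointing down, gripper open.
Joint ranges: [-169.43, 169.43], [-51.17, 129.36], [1.28, 143.12], [-76.62, 256.62], [0, 156.53], [-152.29, 152.29]. Speed limits (degrees/s): [136.94, 136.94, 159.86, 180, 180, 180].

### API

Orientations are given as [roll, pitch, yaw] about the fixed x, y, z axes, in that order (R = Rz(yaw) Ry(pitch) Rx(roll)).
In Python, from bench import r gives the robot as it stands.
- The arm moves only by the tool apply_moves, never from a script. Its arguments are lists of equal length, an entry for each row: "angular": the turn, a rotation vector about the world's x, y, z in units of 8 degrees (1.0 is 8 degrees), a list of three; "travel": the shift along the world's x, y, z in units of 40 mm (1.0 is 40 mm), a list of three; "jaw": the opening, from 0 (shut) to 1 (fully open). A call has 1 to 20 rows; each row shifts and turns the commanded pose from where the row before left it; what a row does not reach is not made up. A row lasts 1/8 s, in which the tool goes at most 62.5 mm and 10.7 degrees, less where a joint would pass 70% of its speed; a pose out of reach is approached as far as the arm can. A call is refused whole if a number of a shift passes 1 or a number of a turn 1, either way. A call with a gripper value outside its range is refused whole. The fingers move at their own pace and stop on an object; "force" is the grip in N (left out, the last holds). Time passes only in rows, so rows that do not move let the fingers close. It gives the time, the measured TCP pose, the force, the opening and the grip force at its end, in the units of the state.
- r.sense(): the state, without advancing time (a new reading comes with each control period).
- r.snapshot(name): name is "scene" or "top" or "wrist"; returns a dict with "color" (400x640x3 uint8, red, green, blue), "fx", "fy", "cx", "cy" (pixels), "R" (3x3) and "t" (3): a world point X has camera coordinates R X + t; the wrist camera has in their place "mount" (4x4, takes a point from camera to tool coordinates, whose origin is the TCP and whose axes are the flange's). Camera axes: x right, y down, z forward; pixel columns grow to the right and rows downward; lengths in mm; the calibration is good to about 2 mm. The wrist camera is an equidistant fisheye: a pixel r from the principal point sees the ray r / f radians off the axis. A picture is of the moment at which its call begins: read the wrist's pose just before it. There is no depth.
- r.hand_in(): hands the job in; it is judged then, once.
The state is a dict: "time": time; "joint_pos": joint angles; "qd": joint speeds; "joint_efforts": joint torques, N m; "tool_pos": TCP position; "tcp_rot": TCP orientation; "ft_force": force on the tool from outside, world axes, zero at the start; "wrist_torque": the same for the moment, N m; "finger_gap": finger opening in mm; "grip_force": force on a finger pad.
Only numpy, scipy, OpenCV 4.12 (cv2) and the standard library are available. Lean on these libraries where they do the work, as an engineer would, in place of code of your own. Each camera call takes 0.05 s, during which the arm holds its last target. There are 200 camera calls.

### The job

Do the daily check of the bench balance: lift the tally counter off its pan into the steel dish, press the power key (round, far left) and then, with the pan empty, the zero key (wide, middle). Gently stand every brass weight from the weight box upright on the pan, never pushing the pan down to its stop, let go, and with all of them standing there press the calibrate key (fourth from the left) and then the print key (far right). Finally stand the weights upright back in the box, one to a compartment, and press the power key again; press one key at a time, zero only with the pan empty, calibrate and print only with all the weights on it, never the unit key (second from the left), and leave the petri dishes and the binder clip where they are.

Things in the scene. Friction and masses are not known exactly. Their poses are not given: they have to be found in the camera images.
- balance: White precision balance, fixed, 300 deep x 205 wide x 73 mm high. Origin: centre of its underside on the table; +x from its front (keys) to its back (pan), +y to its left seen from the front, z up. Front ledge with the keys at 38 mm above the table, x -150 to -90 mm; then a display sloping up from 40 mm high at x -88 mm to 62 mm at x -41 mm, and the housing (62 mm high) under the pan.
- pan_top (a point): Centre of the top face of the stainless weighing pan, 73 mm above the table when empty; flat rectangle 170 (x) x 180 (y) x 5 mm, axes as the balance. It sinks with the pan.
- pan (a joint): Sinking of the weighing pan on its spring, m: about 0 empty, 0.33 mm more per 100 g (3 N per mm), overload stop at 0.004. It must never pass 0.0038.
- key_power (a joint): Spring key in the single row of five on the flat front ledge of the balance; joint value 0 m up, 0.004 m fully down (about 4 N; counts as pressed beyond 0.003). Far-left key, round, 19 mm across: power.
- key_power_top (a point): Centre of the top face of that key, 47 mm above the table and 9 mm above the ledge when up; moves with the key. Far-left key, round, 19 mm across: power. Keys are 34 mm apart, centre to centre, along the balance's y, at x -119 mm of the balance.
- key_unit (a joint): Spring key in the single row of five on the flat front ledge of the balance; joint value 0 m up, 0.004 m fully down (about 4 N; counts as pressed beyond 0.003). Second from the left, small square 18 x 17 mm: unit change. Not used in this job; leave it alone.
- key_unit_top (a point): Centre of the top face of that key, 47 mm above the table and 9 mm above the ledge when up; moves with the key. Second from the left, small square 18 x 17 mm: unit change. Not used in this job; leave it alone. Keys are 34 mm apart, centre to centre, along the balance's y, at x -119 mm of the balance.
- key_zero (a joint): Spring key in the single row of five on the flat front ledge of the balance; joint value 0 m up, 0.004 m fully down (about 4 N; counts as pressed beyond 0.003). Middle key, the wide one, 18 mm deep x 27 mm wide: zero.
- key_zero_top (a point): Centre of the top face of that key, 47 mm above the table and 9 mm above the ledge when up; moves with the key. Middle key, the wide one, 18 mm deep x 27 mm wide: zero. Keys are 34 mm apart, centre to centre, along the balance's y, at x -119 mm of the balance.
- key_cal (a joint): Spring key in the single row of five on the flat front ledge of the balance; joint value 0 m up, 0.004 m fully down (about 4 N; counts as pressed beyond 0.003). Fourth from the left, small square 18 x 17 mm, just right of the wide one: calibrate.
- key_cal_top (a point): Centre of the top face of that key, 47 mm above the table and 9 mm above the ledge when up; moves with the key. Fourth from the left, small square 18 x 17 mm, just right of the wide one: calibrate. Keys are 34 mm apart, centre to centre, along the balance's y, at x -119 mm of the balance.
- key_print (a joint): Spring key in the single row of five on the flat front ledge of the balance; joint value 0 m up, 0.004 m fully down (about 4 N; counts as pressed beyond 0.003). Far-right key, small square 18 x 17 mm: print.
- key_print_top (a point): Centre of the top face of that key, 47 mm above the table and 9 mm above the ledge when up; moves with the key. Far-right key, small square 18 x 17 mm: print. Keys are 34 mm apart, centre to centre, along the balance's y, at x -119 mm of the balance.
- weight_box: Open wooden weight box, fixed, 56 (x) x 206 (y) x 20 mm, origin at the centre of its underside, z up. One row along its y of four compartments, each about 46 x 46 mm, inner floor 5 mm above the table, walls 4 mm thick with tops 20 mm above the table; compartment centres at x 0 and y -75.5, -25.2, 25.2 and 75.5 mm of the box.
- weight_a_mid (a point): Brass knob weight, 200 g, upright, loose; may be absent. This point: on its axis, half-way up. 39 mm tall: round body 34 mm across and 25 mm high, neck 14 mm across, round knob 22 mm across over the top 9 mm (30 to 39 mm). z along its axis towards the knob. At the start it stands in a compartment of the box, up to a few mm off its centre; lift it by the knob.
- weight_b_mid (a point): Brass knob weight, 200 g, upright, loose; may be absent. This point: on its axis, half-way up. 39 mm tall: round body 34 mm across and 25 mm high, neck 14 mm across, round knob 22 mm across over the top 9 mm (30 to 39 mm). z along its axis towards the knob. At the start it stands in a compartment of the box, up to a few mm off its centre; lift it by the knob.
- weight_c_mid (a point): Smaller brass knob weight, 100 g, upright, loose; may be absent. This point: on its axis, half-way up. 30 mm tall: round body 28 mm across and 18 mm high, neck 12 mm across, round knob 18 mm across over the top 8 mm (22 to 30 mm). z along its axis towards the knob. At the start it stands in a compartment of the box, up to a few mm off its centre; lift it by the knob.
- weight_d_mid (a point): Smaller brass knob weight, 100 g, upright, loose; may be absent. This point: on its axis, half-way up. 30 mm tall: round body 28 mm across and 18 mm high, neck 12 mm across, round knob 18 mm across over the top 8 mm (22 to 30 mm). z along its axis towards the knob. At the start it stands in a compartment of the box, up to a few mm off its centre; lift it by the knob.
- tally_counter_mid (a point): Grey hand tally counter, loose, 75 g, lying on the pan at the start, button level. This point: centre of its round body, which is 44 mm across and 27 mm high (13.5 mm from its underside). z up; its push button sticks out to 30 mm from this point, at -25 degrees from its x axis (towards +x, a little -y), so grasp it across the direction at +65 degrees; a thin wire ring hangs on the other side.
- steel_dish: Round pressed steel dish, loose, 196 mm across the rim, 28 mm high; flat floor 140 mm across and 2 mm thick, sides flaring out. Origin: centre of its underside.
- petri_0: Closed petri dish, 93 mm across, 14 mm high, on the table, under another. Origin: centre of its underside. Leave it alone.
- petri_1: Closed petri dish, 93 mm across, 14 mm high, stacked on the first. Origin: centre of its underside. Leave it alone.
- binder_clip: Black binder clip, 35 x 32 x 37 mm. Origin: underside centre. Leave it alone.
Things that resemble listed ones, but are neither listed nor needed, are in the scene too. Leave any blue look-alike of the part that bears tally_counter_mid alone.

How it is judged (in metres and radians):
On the way, in this order (a step that is already met when the one before it is completed fails the run):
1. The tally counter lies released in the steel dish and nothing is on the pan (horizontal distance between tally_counter_mid and steel_dish below 0.075 m and height (world z) of tally_counter_mid below 0.05 m and contact force between the fingers and tally_counter below 0.05 N and linear speed of tally_counter below 0.02 m/s and contact force between pan and anything else below 0.15 N), for 0.3 s.
2. The power key is pressed down (value of joint key_power above 0.003 m), for 0.05 s.
3. The zero key is pressed with the pan empty (value of joint key_zero above 0.003 m and contact force between pan and anything else below 0.15 N), for 0.05 s.
4. All the weights stand upright and released on the pan (x of weight_a_mid in the frame of pan_top between -0.085 and 0.085 m and y of weight_a_mid in the frame of pan_top between -0.09 and 0.09 m and z of weight_a_mid in the frame of pan_top between 0.0155 and 0.0235 m and angle between each of weight_a_mid, weight_b_mid, weight_c_mid, weight_d_mid's own z axis and vertical below 0.15 rad and contact force between the fingers and weight_a below 0.05 N and linear speed of each of weight_a, weight_b, weight_c, weight_d below 0.02 m/s and x of weight_b_mid in the frame of pan_top between -0.085 and 0.085 m and y of weight_b_mid in the frame of pan_top between -0.09 and 0.09 m and z of weight_b_mid in the frame of pan_top between 0.0155 and 0.0235 m and contact force between the fingers and weight_b below 0.05 N and x of weight_c_mid in the frame of pan_top between -0.085 and 0.085 m and y of weight_c_mid in the frame of pan_top between -0.09 and 0.09 m and z of weight_c_mid in the frame of pan_top between 0.011 and 0.019 m and contact force between the fingers and weight_c below 0.05 N and x of weight_d_mid in the frame of pan_top between -0.085 and 0.085 m and y of weight_d_mid in the frame of pan_top between -0.09 and 0.09 m and z of weight_d_mid in the frame of pan_top between 0.011 and 0.019 m and contact force between the fingers and weight_d below 0.05 N), for 0.3 s.
5. The calibrate key is pressed with all the weights on the pan (value of joint key_cal above 0.003 m and x of weight_a_mid in the frame of pan_top between -0.085 and 0.085 m and y of weight_a_mid in the frame of pan_top between -0.09 and 0.09 m and z of weight_a_mid in the frame of pan_top between 0.0155 and 0.0235 m and angle between each of weight_a_mid, weight_b_mid, weight_c_mid, weight_d_mid's own z axis and vertical below 0.15 rad and x of weight_b_mid in the frame of pan_top between -0.085 and 0.085 m and y of weight_b_mid in the frame of pan_top between -0.09 and 0.09 m and z of weight_b_mid in the frame of pan_top between 0.0155 and 0.0235 m and x of weight_c_mid in the frame of pan_top between -0.085 and 0.085 m and y of weight_c_mid in the frame of pan_top between -0.09 and 0.09 m and z of weight_c_mid in the frame of pan_top between 0.011 and 0.019 m and x of weight_d_mid in the frame of pan_top between -0.085 and 0.085 m and y of weight_d_mid in the frame of pan_top between -0.09 and 0.09 m and z of weight_d_mid in the frame of pan_top between 0.011 and 0.019 m), for 0.05 s.
6. The print key is pressed with all the weights on the pan (value of joint key_print above 0.003 m and x of weight_a_mid in the frame of pan_top between -0.085 and 0.085 m and y of weight_a_mid in the frame of pan_top between -0.09 and 0.09 m and z of weight_a_mid in the frame of pan_top between 0.0155 and 0.0235 m and angle between each of weight_a_mid, weight_b_mid, weight_c_mid, weight_d_mid's own z axis and vertical below 0.15 rad and x of weight_b_mid in the frame of pan_top between -0.085 and 0.085 m and y of weight_b_mid in the frame of pan_top between -0.09 and 0.09 m and z of weight_b_mid in the frame of pan_top between 0.0155 and 0.0235 m and x of weight_c_mid in the frame of pan_top between -0.085 and 0.085 m and y of weight_c_mid in the frame of pan_top between -0.09 and 0.09 m and z of weight_c_mid in the frame of pan_top between 0.011 and 0.019 m and x of weight_d_mid in the frame of pan_top between -0.085 and 0.085 m and y of weight_d_mid in the frame of pan_top between -0.09 and 0.09 m and z of weight_d_mid in the frame of pan_top between 0.011 and 0.019 m), for 0.05 s.
7. All the weights stand upright and released in compartments of the box (x of weight_a_mid in the frame of weight_box between -0.024 and 0.024 m and y of weight_a_mid in the frame of weight_box between -0.1 and 0.1 m and z of weight_a_mid in the frame of weight_box between 0.0205 and 0.029 m and angle between each of weight_a_mid, weight_b_mid, weight_c_mid, weight_d_mid's own z axis and vertical below 0.12 rad and contact force between the fingers and weight_a below 0.05 N and linear speed of each of weight_a, weight_b, weight_c, weight_d below 0.02 m/s and x of weight_b_mid in the frame of weight_box between -0.024 and 0.024 m and y of weight_b_mid in the frame of weight_box between -0.1 and 0.1 m and z of weight_b_mid in the frame of weight_box between 0.0205 and 0.029 m and contact force between the fingers and weight_b below 0.05 N and x of weight_c_mid in the frame of weight_box between -0.024 and 0.024 m and y of weight_c_mid in the frame of weight_box between -0.1 and 0.1 m and z of weight_c_mid in the frame of weight_box between 0.016 and 0.0245 m and contact force between the fingers and weight_c below 0.05 N and x of weight_d_mid in the frame of weight_box between -0.024 and 0.024 m and y of weight_d_mid in the frame of weight_box between -0.1 and 0.1 m and z of weight_d_mid in the frame of weight_box between 0.016 and 0.0245 m and contact force between the fingers and weight_d below 0.05 N), for 0.3 s.
8. The power key is pressed again (value of joint key_power above 0.003 m), for 0.05 s.
At the end, for the whole second after the job is handed in: Every weight stands upright (0.12 rad), released and at rest on the floor (4 mm) of a box compartment; the tally counter lies released in the steel dish (centre within 75 mm of its centre, under 50 mm high); the pan is empty and all keys are up (all of step 1 and all of step 7 and value of joint each of key_power, key_unit, key_zero, key_cal, key_print below 0.001 m); the robot touches nothing.
It fails at once if The unit key (second from the left) is pressed, or two keys at once (value of joint key_unit above 0.002 m or value of joint each of key_power, key_unit above 0.002 m or value of joint each of key_power, key_zero above 0.002 m or value of joint each of key_power, key_cal above 0.002 m or value of joint each of key_power, key_print above 0.002 m or value of joint each of key_unit, key_zero above 0.002 m or value of joint each of key_unit, key_cal above 0.002 m or value of joint each of key_unit, key_print above 0.002 m or value of joint each of key_zero, key_cal above 0.002 m or value of joint each of key_zero, key_print above 0.002 m or value of joint each of key_cal, key_print above 0.002 m).
It fails at once if The zero key is pressed while something is on the pan (value of joint key_zero above 0.002 m and contact force between pan and anything else above 0.3 N).
It fails at once if The calibrate or print key is pressed while a weight is not standing on the pan (value of joint any of key_cal, key_print above 0.002 m and not ((x of weight_a_mid in the frame of pan_top between -0.085 and 0.085 m and y of weight_a_mid in the frame of pan_top between -0.09 and 0.09 m and z of weight_a_mid in the frame of pan_top between 0.0155 and 0.0235 m and angle between weight_a_mid's own z axis and vertical below 0.15 rad) and (x of weight_b_mid in the frame of pan_top between -0.085 and 0.085 m and y of weight_b_mid in the frame of pan_top between -0.09 and 0.09 m and z of weight_b_mid in the frame of pan_top between 0.0155 and 0.0235 m and angle between weight_b_mid's own z axis and vertical below 0.15 rad) and (x of weight_c_mid in the frame of pan_top between -0.085 and 0.085 m and y of weight_c_mid in the frame of pan_top between -0.09 and 0.09 m and z of weight_c_mid in the frame of pan_top between 0.011 and 0.019 m and angle between weight_c_mid's own z axis and vertical below 0.15 rad) and (x of weight_d_mid in the frame of pan_top between -0.085 and 0.085 m and y of weight_d_mid in the frame of pan_top between -0.09 and 0.09 m and z of weight_d_mid in the frame of pan_top between 0.011 and 0.019 m and angle between weight_d_mid's own z axis and vertical below 0.15 rad))).
It fails at once if The pan is pushed down to its overload stop (value of joint pan above 0.0038 m).
It fails at once if A petri dish or the binder clip is moved more than 20 mm (distance of any of petri_0, petri_1, binder_clip from where it was at the start of the episode above 0.02 m).
Of weight_a, weight_b, weight_c, weight_d only 2 to 3 are there at a start; the rules pass over those that are not, and their reading is None.
At some moment in a run one of tally_counter, weight_a, weight_b, weight_c, weight_d may be knocked a few centimetres aside while the robot is not near it.
It also fails if it takes over 210 s, if anything falls off the work surface, if the arm or the gripper's body presses on something with over 40 N, if the wrist force passes 120 N, or if a joint passes its speed limit or range.

## Working session

There is one attempt and no reset: what is moved stays moved. The work goes in short steps, Python scripts to look and compute and a tool call to move; the robot and the scene stay as the last step left them, time stands still between calls to the robot, and variables do not carry over. Pictures are saved under pics/ and viewed, at most 14 in all, crops included, and the job is handed in when it is done.

Besides the shell and the picture viewer there is one more tool, called after ">>>" as name(argument=value, ...) on one line, values as JSON. apply_moves: Moves the arm, as the interface text tells. Its arguments: {"type":"object","properties":{"angular":{"type":"array"},"travel":{"type":"array"},"jaw":{"type":"array"},"force":{"type":"number"}},"required":["angular","travel","jaw"]}

```bash
mkdir -p pics; ls; python3 - <<'E'
from bench import r
import cv2,pickle
s=r.sense();print({k:s[k] for k in('time','tool_pos','tcp_rot','finger_gap')})
for n in("scene","top"):
    d=r.snapshot(n);pickle.dump(d,open(n+'.pkl','wb'))
    cv2.imwrite(f'pics/{n}0.png',d['color'][:,:,::-1]);print(n,d['fx'],d['cx'],d['cy'],d['R'],d['t'])
E
```

```text
pics
{'time': 0.0, 'tool_pos': array([133.57396064, 584.43435026, 255.24079107]), 'tcp_rot': array([-1.79896141e+02, -8.43382097e-03,  1.67120145e+02]), 'finger_gap': 85.5650376775018}
scene 516.2591383220288 320.43277239408667 199.91652536545914 [[ 0.90021939 -0.43542992  0.00241544]
 [-0.26598682 -0.55428325 -0.78868313]
 [ 0.34475508  0.70934537 -0.61479515]] [-441.4186263   208.43070028 1005.62827628]
top 444.9918205769175 315.2010041149793 201.59689298919685 [[-2.97853719e-03 -9.99994818e-01 -1.22147999e-03]
 [-9.92205570e-01  3.10750081e-03 -1.24573070e-01]
 [ 1.24576220e-01  8.40913726e-04 -9.92209685e-01]] [   4.58721601  517.68355856 1113.2677003 ]
```

View pics/scene0.png

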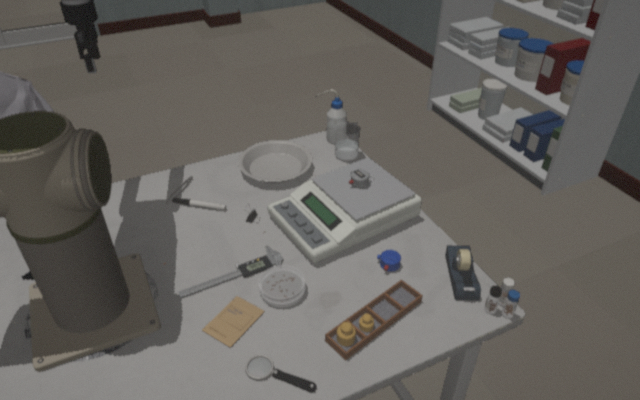

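View pics/top0.png

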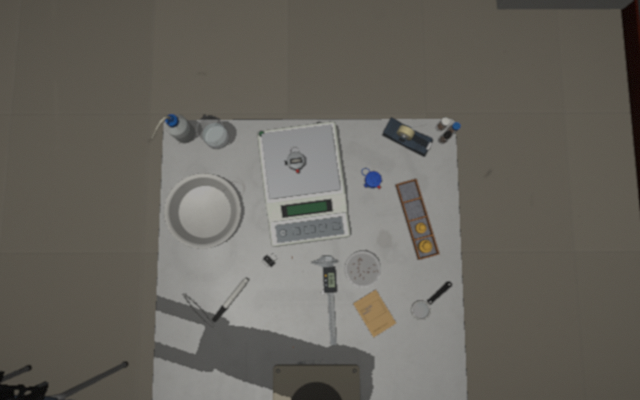

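The scene shows the balance, with the grey counter on the pan at top (295,160), the blue look-alike at (373,180) and the dish at (204,210). The weight box runs (405,185)–(427,250), with brass weights at about (421,228) and (426,246). I'll enlarge it to confirm.

```bash
cat > h.py <<'E'
import numpy as np,cv2,pickle
from scipy.spatial.transform import Rotation as Ro
def ray(d,u,v,z):
    c=np.array([(u-d['cx'])/d['fx'],(v-d['cy'])/d['fy'],1.]);R=np.array(d['R']);t=np.array(d['t'])
    o=-R.T@t;w=R.T@c;return (o+w*(z-o[2])/w[2])[:2]
def proj(d,X):
    c=np.array(d['R'])@np.array(X)+d['t'];return np.array([d['cx']+d['fx']*c[0]/c[2],d['cy']+d['fy']*c[1]/c[2]])
def wray(d,s,u,v,z):
    "wrist fisheye pixel -> world xy at height z; s = state"
    T=np.eye(4);T[:3,:3]=Ro.from_euler('xyz',s['tcp_rot'],degrees=True).as_matrix();T[:3,3]=s['tool_pos']
    M=T@np.array(d['mount']);a=np.array([(u-d['cx'])/d['fx'],(v-d['cy'])/d['fy']]);th=np.linalg.norm(a)
    c=np.r_[a/max(th,1e-9)*np.sin(th),np.cos(th)];w=M[:3,:3]@c;o=M[:3,3];return (o+w*(z-o[2])/w[2])[:2]
def blobs(img,lo,hi,amin=15,roi=None):
    h=cv2.cvtColor(img,cv2.COLOR_RGB2HSV);m=cv2.inRange(h,lo,hi)
    n,l,st,c=cv2.connectedComponentsWithStats(m)
    return [(c[i].round(1),st[i]) for i in range(1,n) if st[i][4]>=amin and (roi is None or roi[0]<c[i][0]<roi[2] and roi[1]<c[i][1]<roi[3])]
E
python3 - <<'E'
from h import *
d=pickle.load(open('top.pkl','rb'));im=d['color']
c=im[112:262,245:445];cv2.imwrite('pics/topc.png',cv2.resize(c[:,:,::-1],None,fx=4,fy=4,interpolation=cv2.INTER_CUBIC))
hs=cv2.cvtColor(im,cv2.COLOR_RGB2HSV)
for p in((426,246),(421,228),(405,185),(300,180),(270,225),(204,180)):print(p,hs[p[1],p[0]],im[p[1],p[0]])
for c,s in blobs(im,(15,120,110),(30,255,255),10):print(c,s,ray(d,*c,35))
# dish: fit circle on inner floor
E
```

```text
(426, 246) [ 20 166 161] [161 127  56]
(421, 228) [ 20 164 159] [159 125  57]
(405, 185) [120   8  99] [96 96 99]
(300, 180) [105   3 150] [148 149 150]
(270, 225) [ 30  10 161] [161 161 155]
(204, 180) [ 20  13 116] [116 114 110]
[420.4 227.6] [416 223  10  10  81] [ 449.7201431 -264.9623302]
[425.  245.8] [419 240  13  12 119] [ 403.50690741 -275.12810192]
```

View pics/topc.png

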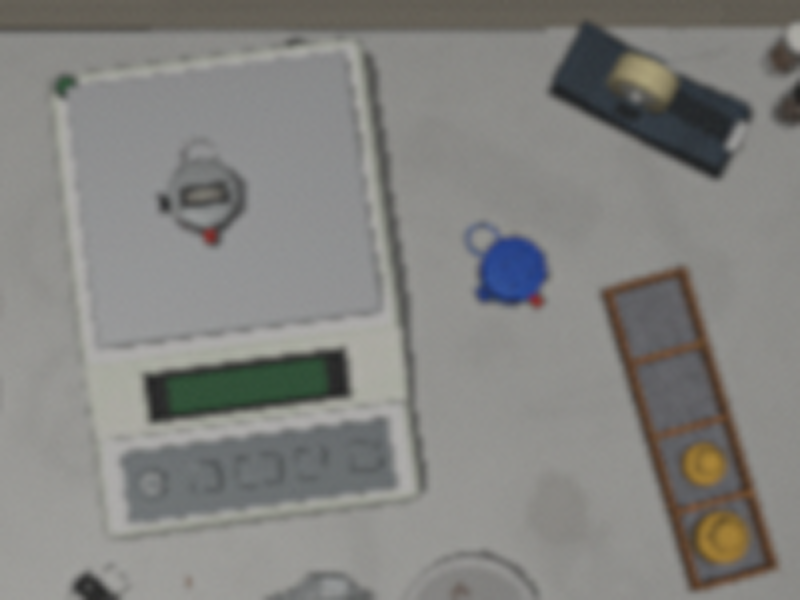

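The crop shows one large weight at full-image (426,246), one small at (421,228), and two empty compartments. The counter to move is the grey one on the pan at crop (206,195), button at (211,237). The other counter, at crop (513,268), is the blue look-alike off the pan, so I leave it alone.

```bash
python3 - <<'E'
from h import *
d=pickle.load(open('top.pkl','rb'));im=d['color']
P=lambda x,y,z:ray(d,245+(x+.5)/4-.5,112+(y+.5)/4-.5,z)
pan=[P(66,82,73),P(358,44,73),P(383,310,73),P(98,348,73)];print('pan',np.round(pan),'c',np.mean(pan,0))
# fit rigid pose to pan corners + keys
loc=np.array([[85,90],[85,-90],[-85,-90],[-85,90]],float)
kp=P(152,484,47);kr=P(367,456,47);kz=P(260,469,47);print('keys',kp,kz,kr,'dist',np.linalg.norm(kp-kr))
A=np.mean(pan,0);Bc=np.array(pan)-A
ang=np.degrees(np.angle(sum((Bc[:,0]+1j*Bc[:,1])*np.conj(loc[:,0]+1j*loc[:,1]))))
print('yaw pan',ang,'yaw keys',np.degrees(np.arctan2(*(kp-kr)[::-1]))-90)
for h in(62,):
  print('housing right/back')
v=(A-kz);print('pan-zero',v,np.linalg.norm(v),np.degrees(np.arctan2(v[1],v[0])))
print('tally',P(206,195,98),'button',P(211,237,87))
print('green bubble corner',P(64,85,73))
bx=[P(603,288,20),P(685,268,20),P(775,567,20),P(692,590,20)];print('box',np.round(bx,1),np.mean(bx,0))
v=bx[0]-bx[3];print('boxyaw',np.degrees(np.arctan2(v[1],v[0])),np.linalg.norm(v))
print('dish')
g=cv2.GaussianBlur(cv2.cvtColor(im,cv2.COLOR_RGB2GRAY),(5,5),1)
c=cv2.HoughCircles(g[150:270,140:260],cv2.HOUGH_GRADIENT,1,20,param1=60,param2=20,minRadius=20,maxRadius=45)
for q in (c[0] if c is not None else [])[:5]:print(q+[140,150,0],ray(d,q[0]+140,q[1]+150,28))
print('rim estimate',ray(d,204,210,28), np.linalg.norm(ray(d,167,210,28)-ray(d,242,210,28)))
E
```

```text
pan [[690. 139.]
 [715. -46.]
 [544. -60.]
 [520. 117.]] c [617.24297124  37.83117538]
keys [437.32507211  85.30502422] [446.56696607  17.26259497] [454.5652911 -50.2704258] dist 136.66721552244266
yaw pan 6.800742653300084 yaw keys 7.247023650116617
housing right/back
pan-zero [170.67600516  20.56858041] 171.9109223924908 6.871715043729903
tally [611.57778907  49.46942866] button [587.52591681  46.80338514]
green bubble corner [688.39514883 140.63395374]
box [[ 566.  -206.8]
 [ 579.1 -260.8]
 [ 384.4 -312.4]
 [ 370.  -258.8]] [ 474.86181523 -259.70154639]
boxyaw 14.853710164724378 202.75212520450853
dish
[200.5 209.5  35.5] [498.62494486 298.94005911]
rim estimate [497.29995261 289.87253231] 193.49199256378182
```

>>> apply_moves(travel=[[0.8,-0.9,0],[0.8,-0.9,0],[0.8,-0.9,0],[0.8,-0.9,0],[0.8,-0.9,0],[0.8,-0.9,0],[0.8,-0.9,0],[0.8,-0.9,0],[0.8,-0.9,0],[0.8,-0.9,0],[0.8,-0.9,0],[0.8,-0.9,0],[0.8,-0.9,0],[0.8,-0.9,0],[0.5,-0.8,0],[0,0,0],[0,0,0]], angular=[[0,0,0],[0,0,0],[0,0,0],[0,0,0],[0,0,0],[0,0,0],[0,0,0],[0,0,0],[0,0,0],[0,0,0],[0,0,0],[0,0,0],[0,0,0],[0,0,0],[0,0,0],[0,0,0],[0,0,0]], jaw=[1,1,1,1,1,1,1,1,1,1,1,1,1,1,1,1,1])

```text
time: 2.22
tool_pos: [601.3, 49.2, 255.7]
tcp_rot: [180.0, -0.1, 167.1]
ft_force: [0.1, -0.5, -0.3]
finger_gap: 85.7
grip_force: 0.0
```

```bash
cat >> h.py <<'E'
def wshot(name,crop=None,k=1):
    from bench import r
    s=r.sense();d=r.snapshot('wrist');pickle.dump((d,s),open(name+'.pkl','wb'))
    im=d['color'][:,:,::-1]
    if crop:im=im[crop[1]:crop[3],crop[0]:crop[2]]
    cv2.imwrite(f'pics/{name}.png',cv2.resize(im,None,fx=k,fy=k,interpolation=cv2.INTER_CUBIC));print(np.round(s['tool_pos'],1),np.round(s['tcp_rot'],1),s['time']);return d,s
E
python3 - <<'E'
from h import *
from bench import r
d,s=wshot('w1');print(r.tcp_to_tips,d['fx'],d['cx'],d['cy'],np.round(d['mount'],3))
E
```

```text
[601.3  49.2 255.7] [ 1.800e+02 -1.000e-01  1.671e+02] 2.225
25.0 309.70691628693146 321.2590941348579 202.19969749486796 [[-0.0000e+00 -9.4500e-01 -3.2600e-01  8.2016e+01]
 [ 1.0000e+00 -0.0000e+00 -0.0000e+00  1.0700e-01]
 [-0.0000e+00 -3.2600e-01  9.4500e-01 -1.1756e+02]
 [ 0.0000e+00  0.0000e+00  0.0000e+00  1.0000e+00]]
```

View pics/w1.png

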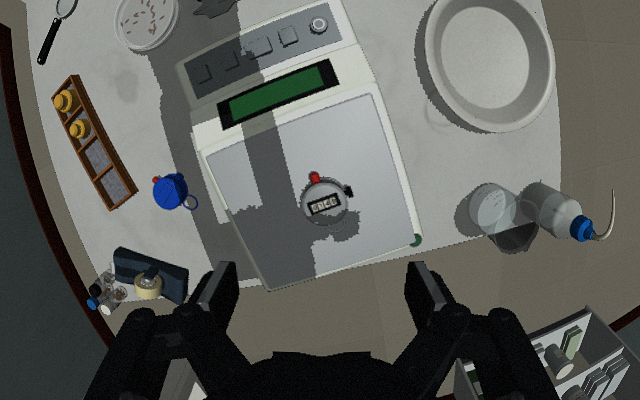

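The wrist view shows the grey counter at (324,201), red button at (314,178), black side knob at (349,191). The power key is at (319,24), zero (260,46), cal (231,60), print (205,74), and both weights are in the box at (64,100) and (79,128).

```bash
python3 - <<'E'
from h import *
d,s=pickle.load(open('w1.pkl','rb'))
W=lambda u,v,z:wray(d,s,u,v,z).round(1)
print('tally',W(324,201,98),'but',W(314,178,87),'knob',W(349,191,87))
im=d['color'];g=cv2.cvtColor(im,cv2.COLOR_RGB2GRAY)
for n,p in dict(power=(319,24),unit=(289,35),zero=(260,46),cal=(231,60),prin=(205,74)).items():print(n,W(*p,47))
for n,p in dict(TL=(205,152),fr=(377,95),b1=(269,291),b2=(424,245)).items():print(n,W(*p,73))
for c,st in blobs(im,(15,130,90),(30,255,255),20,(30,60,120,160)):print('wt',c,st[4],W(*c,30))
print('dish rim L/R/T/B',W(415,60,28),W(554,70,28),W(480,-10,28),W(500,132,28))
E
```

```text
tally [613.2  49.2] but [592.1  44.3] knob [612.3  74.4]
power [441.7  83.6]
unit [446.1  50.9]
zero [449.5  18.9]
cal [455.1 -14.7]
prin [460.8 -46.7]
TL [542.4 -59.6]
fr [528.  121.1]
b1 [716.8 -40.8]
b2 [697.8 146.1]
wt [ 62.7 100.3] 249 [ 406.3 -281. ]
wt [ 77.  128.9] 186 [ 455.8 -265.2]
dish rim L/R/T/B [496.8 180.8] [524.9 385.3] [416.4 288. ] [596.8 278.9]
```

>>> apply_moves(travel=[[0.3,0,0],[0,0,0],[0,0,0],[0,0,-0.5],[0,0,-1],[0,0,-1],[0,0,-0.7],[0,0,-0.4],[0,0,-0.2],[0,0,0],[0,0,0],[0,0,0],[0,0,0],[0,0,0],[0,0,0],[0,0,0],[0,0,0]], angular=[[0,0,-0.9],[0,0,-0.9],[0,0,-0.8],[0,0,-0.8],[0,0,0],[0,0,0],[0,0,0],[0,0,0],[0,0,0],[0,0,0],[0,0,0],[0,0,0],[0,0,0],[0,0,0],[0,0,0],[0,0,0],[0,0,0]], jaw=[1,1,1,1,1,1,1,1,1,1,1,0.6,0.4,0.4,0.4,0.4,0.4], force=25)

```text
time: 4.4
tool_pos: [613.9, 48.9, 104.5]
tcp_rot: [180.0, 0.0, 139.9]
ft_force: [0.1, 0.4, 2.2]
finger_gap: 41.7
grip_force: 27.0
```

>>> apply_moves(travel=[[0,0,0.3],[0,0,0.8],[0,0,0.8],[-0.4,0.8,0],[-0.4,0.9,0],[-0.4,0.9,0],[-0.4,0.9,0],[-0.4,0.9,0],[-0.4,0.8,0],[-0.4,0.75,0],[0,0,0],[0,0,0]], angular=[[0,0,0],[0,0,0],[0,0,0],[0,0,0],[0,0,0],[0,0,0],[0,0,0],[0,0,0],[0,0,0],[0,0,0],[0,0,0],[0,0,0]], jaw=[0.4,0.4,0.4,0.4,0.4,0.4,0.4,0.4,0.4,0.4,0.4,0.4])

```text
time: 5.9
tool_pos: [501.8, 286.7, 180.6]
tcp_rot: [-180.0, 0.0, 139.9]
ft_force: [0.4, -0.7, -0.9]
finger_gap: 42.1
grip_force: 26.8
```

```bash
python3 - <<'E'
from h import *
d,s=wshot('w2')
E
```

```text
[501.8 286.7 180.6] [-180.     0.   139.9] 5.9
```

View pics/w2.png

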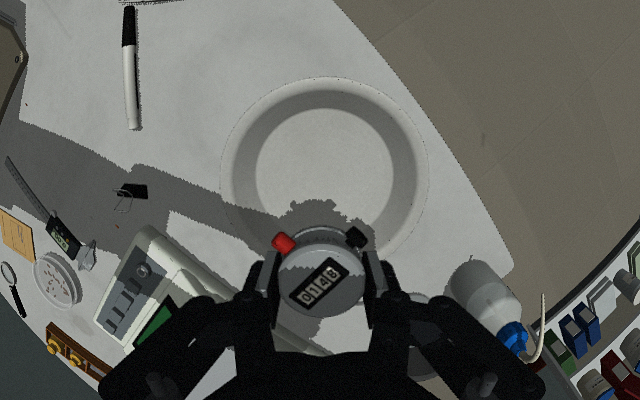

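The counter is held level between the pads. The dish floor is centred near (325,170).

```bash
python3 - <<'E'
from h import *
d,s=pickle.load(open('w2.pkl','rb'))
for p,z in (((325,170),2),((256,172),2),((394,170),2),((325,107),2),((220,170),28),((429,170),28),((325,77),28)):print(p,wray(d,s,*p,z).round(1))
E
```

```text
(325, 170) [494.6 298.9]
(256, 172) [451.6 245.3]
(394, 170) [538.5 352. ]
(325, 107) [447.5 338.4]
(220, 170) [426.4 228.9]
(429, 170) [551.2 377.5]
(325, 77) [426.7 355.4]
```

>>> apply_moves(travel=[[-0.1,0.2,-0.5],[0,0,-1],[0,0,-1],[0,0,-0.6],[0,0,-0.35],[0,0,-0.15],[0,0,0],[0,0,0],[0,0,0],[0,0,0],[0,0,0]], angular=[[0,0,0],[0,0,0],[0,0,0],[0,0,0],[0,0,0],[0,0,0],[0,0,0],[0,0,0],[0,0,0],[0,0,0],[0,0,0]], jaw=[0.4,0.4,0.4,0.4,0.4,0.4,0.4,0.4,0.7,0.8,0.8])

```text
time: 7.32
tool_pos: [497.9, 295.0, 36.6]
tcp_rot: [180.0, 0.0, 139.9]
ft_force: [0.6, -0.2, 0.7]
finger_gap: 68.5
grip_force: 0.0
```

>>> apply_moves(travel=[[0,0,0.5],[0,0,0.9],[0,0,0.9],[-0.2,-0.7,0.5],[-0.25,-0.75,0],[-0.25,-0.75,0],[-0.25,-0.75,0],[-0.25,-0.75,0],[-0.25,-0.75,0],[0,-0.75,0],[0,0,0],[0,0,0]], angular=[[0,0,0],[0,0,0],[0,0,0],[0,0,-0.8],[0,0,-0.8],[0,0,-0.8],[0,0,-0.8],[0,0,-0.8],[0,0,-0.8],[0,0,-0.6],[0,0,0],[0,0,0]], jaw=[0.8,0.8,0.8,0,0,0,0,0,0,0,0,0])

```text
time: 8.82
tool_pos: [440.2, 87.3, 149.3]
tcp_rot: [179.9, -0.0, 96.8]
ft_force: [0.2, 0.5, -0.1]
finger_gap: 0.1
grip_force: 0.0
```

```bash
python3 - <<'E'
from h import *
d,s=wshot('w3')
E
```

```text
[440.2  87.3 149.3] [179.9  -0.   96.8] 8.825
```

View pics/w3.png

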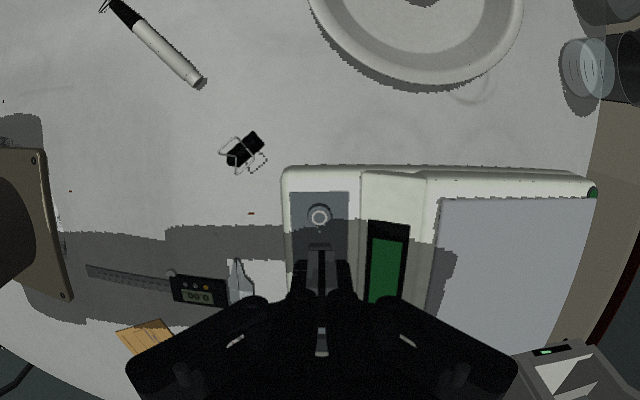

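The power key shows at (319,216) just ahead of the closed fingertips, and the pan looks empty.

```bash
python3 - <<'E'
from h import *
from bench import r
d,s=pickle.load(open('w3.pkl','rb'))
print(wray(d,s,319,216,47))
t=r.snapshot('top');
for lo,hi in(((0,120,80),(8,255,255)),((172,120,80),(180,255,255))):
  for c,st in blobs(t['color'],lo,hi,3,(150,110,460,280)):print('red',c,st[4],ray(t,*c,18))
for c,st in blobs(t['color'],(15,120,110),(30,255,255),10):print('brass',c,ray(t,*c,30))
E
```

```text
[441.11418565  83.94480642]
red [203.5 219.5] 4 [473.5886022  292.99475178]
brass [420.3 227.7] [ 449.79432587 -265.87524647]
brass [424.8 245.8] [ 403.63423045 -275.84078024]
```

>>> apply_moves(travel=[[0.02,-0.08,-0.6],[0,0,-0.8],[0,0,-0.4],[0,0,-0.1],[0,0,-0.06],[0,0,-0.04],[0,0,0]], angular=[[0,0,0],[0,0,0],[0,0,0],[0,0,0],[0,0,0],[0,0,0],[0,0,0]], jaw=[0,0,0,0,0,0,0])

```text
time: 9.8
tool_pos: [441.3, 83.9, 69.2]
tcp_rot: [179.9, -0.0, 96.7]
ft_force: [-0.6, 1.5, 1.9]
finger_gap: -0.2
grip_force: 1.5
```

>>> apply_moves(travel=[[0,0,-0.03],[0,0,0]], angular=[[0,0,0],[0,0,0]], jaw=[0,0])

```text
time: 10.05
tool_pos: [441.3, 83.9, 67.9]
tcp_rot: [179.9, -0.0, 96.7]
ft_force: [-1.8, 2.4, 6.1]
finger_gap: 0.0
grip_force: 3.2
```

>>> apply_moves(travel=[[0,0,0.4],[0,0,0.3],[0.1,-0.8,0],[0.1,-0.89,0],[0,0,0],[0,0,-0.4],[0,0,-0.15],[0,0,-0.1],[0,0,-0.04],[0,0,0]], angular=[[0,0,0],[0,0,0],[0,0,0],[0,0,0],[0,0,0],[0,0,0],[0,0,0],[0,0,0],[0,0,0],[0,0,0]], jaw=[0,0,0,0,0,0,0,0,0,0])

```text
time: 11.3
tool_pos: [447.8, 16.8, 67.7]
tcp_rot: [-179.9, -0.0, 96.8]
ft_force: [-6.5, 1.7, 9.0]
finger_gap: -0.3
grip_force: 4.9
```

>>> apply_moves(travel=[[0,0,0.4],[0,0,0.8],[0,0,0.9],[0,-0.8,0],[-0.15,-0.8,0],[-0.15,-0.8,0],[-0.15,-0.8,0],[-0.15,-0.8,0],[-0.15,-0.8,0],[-0.15,-0.8,0],[-0.15,-0.8,0],[-0.1,-0.8,0],[0,-0.1,0],[0,0,0],[0,0,0]], angular=[[0,0,0],[0,0,0],[0,0,0],[0,0,-1],[0,0,-1],[0,0,-1],[0,0,-1],[0,0,-1],[0,0,-1],[0,0,-1],[0,0,-1],[0,0,-1],[0,0,-1],[0,0,-0.2],[0,0,0]], jaw=[0,0,0,0.6,0.6,0.6,0.6,0.6,0.6,0.6,0.6,0.6,0.6,0.6,0.6])

```text
time: 13.18
tool_pos: [402.7, -275.5, 151.8]
tcp_rot: [180.0, -0.0, 15.3]
ft_force: [0.0, 1.0, 0.1]
finger_gap: 51.6
grip_force: 0.0
```

```bash
python3 - <<'E'
from h import *
d,s=wshot('w4')
for c,st in blobs(d['color'],(15,120,80),(30,255,255),40):print(c,st,wray(d,s,*c,30))
E
```

```text
[ 402.7 -275.5  151.8] [180.   -0.   15.3] 13.175
[333.8 141.9] [317 126  34  34 858] [ 456.75399036 -271.83036375]
[328.3 201.5] [ 309  182   40   40 1164] [ 408.51469132 -280.87456706]
[171.3 283.1] [ 142  260   65   55 1271] [ 282.53487782 -151.57233424]
```

View pics/w4.png

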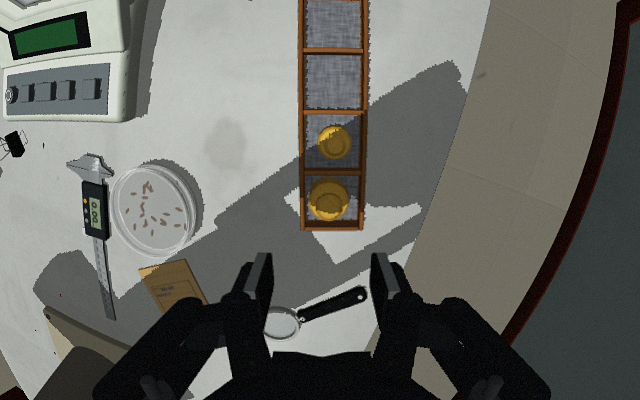

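The wrist view shows the large weight at (328,201) in the end compartment and the small one at (334,142) in the next. The other two compartments, up to row 0, are empty.

```bash
python3 - <<'E'
from h import *
d,s=pickle.load(open('w4.pkl','rb'));im=d['color']
c=im[115:235,290:375];b=cv2.resize(c[:,:,::-1],None,fx=5,fy=5,interpolation=cv2.INTER_CUBIC);cv2.imwrite('pics/w4c.png',b)
for p,z in(((300,230),20),((364,228),20),((303,112),20),((366,112),20),((303,174),20),((365,174),20)):print(p,wray(d,s,*p,z).round(1))
E
```

```text
(300, 230) [ 373.  -265.1]
(364, 228) [ 389.7 -319.3]
(303, 112) [ 472.5 -242.4]
(366, 112) [ 486.2 -290.8]
(303, 174) [ 423.  -255.3]
(365, 174) [ 436.7 -305. ]
```

View pics/w4c.png

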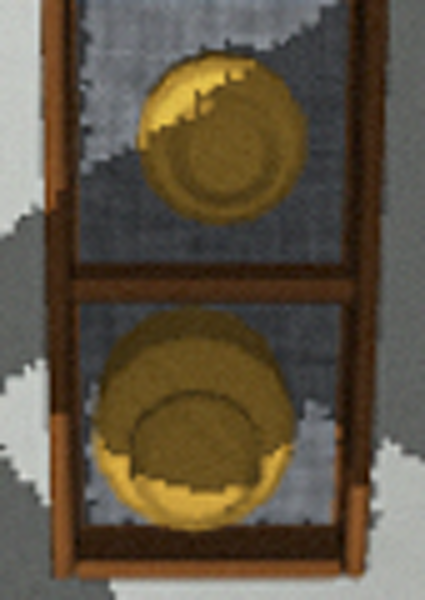

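The crop shows the large knob at about (329,204) and the small knob at about (335,145), both upright in their compartments.

```bash
python3 - <<'E'
from h import *
d,s=pickle.load(open('w4.pkl','rb'))
print('L knob',wray(d,s,329.4,204.5,44),'body',wray(d,s,328.5,198,25),wray(d,s,328.5,201.5,18))
print('S knob',wray(d,s,335.2,145,35),'body',wray(d,s,334.4,142.5,18))
E
```

```text
L knob [ 410.93797889 -280.76853606] body [ 409.893547  -280.7704703] [ 404.65243132 -282.40221071]
S knob [ 455.35415504 -273.13007609] body [ 454.91750483 -273.34544384]
```

>>> apply_moves(travel=[[0.18,-0.13,-0.5],[0,0,-0.8],[0,0,-0.6],[0,0,-0.3],[0,0,-0.17],[0,0,0],[0,0,0],[0,0,0],[0,0,0],[0,0,0],[0,0,0]], angular=[[0,0,0],[0,0,0],[0,0,0],[0,0,0],[0,0,0],[0,0,0],[0,0,0],[0,0,0],[0,0,0],[0,0,0],[0,0,0]], jaw=[0.6,0.6,0.6,0.6,0.6,0.6,0.4,0.15,0.15,0.15,0.15], force=30)

```text
time: 14.6
tool_pos: [410.3, -281.5, 57.6]
tcp_rot: [179.9, -0.1, 15.1]
ft_force: [-1.0, 1.4, 6.1]
finger_gap: 20.0
grip_force: 29.3
```

>>> apply_moves(travel=[[0,0,0.2],[0,0,0.7],[0,0,0.9],[0,0,0.9],[0.3,0.5,0.4],[0.5,0.8,0],[0.5,0.8,0],[0.5,0.8,0],[0.5,0.8,0],[0.5,0.8,0],[0.5,0.8,0],[0.5,0.8,0],[0.5,0.8,0],[0.3,0.8,0],[0,0.3,0],[0,0.2,0],[0,0,0],[0,0,0]], angular=[[0,0,0],[0,0,0],[0,0,0],[0,0,0],[0,0,0],[0,0,0],[0,0,0],[0,0,0],[0,0,0],[0,0,0],[0,0,0],[0,0,0],[0,0,0],[0,0,0],[0,0,0],[0,0,0],[0,0,0],[0,0,0]], jaw=[0.15,0.15,0.15,0.15,0.15,0.15,0.15,0.15,0.15,0.15,0.15,0.15,0.15,0.15,0.15,0.15,0.15,0.15])

```text
time: 16.85
tool_pos: [593.5, 46.0, 180.7]
tcp_rot: [180.0, 0.0, 15.1]
ft_force: [-0.6, -0.1, -2.2]
finger_gap: 19.7
grip_force: 29.6
```

```bash
python3 - <<'E'
from h import *
d,s=wshot('w5')
E
```

```text
[593.5  46.  180.7] [180.    0.   15.1] 16.85
```

View pics/w5.png

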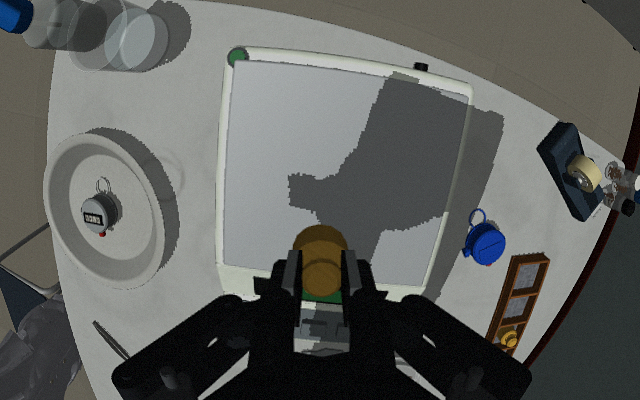

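The weight hangs upright over the front half of the pan (pan spans columns 225–470). The counter lies in the dish at (97,215).

>>> apply_moves(travel=[[0,-0.2,-0.4],[0,0,-0.5],[0,0,-0.25],[0,0,-0.12],[0,0,-0.06],[0,0,0],[0,0,0]], angular=[[0,0,0],[0,0,0],[0,0,0],[0,0,0],[0,0,0],[0,0,0],[0,0,0]], jaw=[0.15,0.15,0.15,0.15,0.15,0.15,0.15])

```text
time: 17.77
tool_pos: [594.2, 39.0, 128.2]
tcp_rot: [180.0, -0.1, 15.1]
ft_force: [0.5, 0.5, -1.0]
finger_gap: 20.0
grip_force: 29.7
```

>>> apply_moves(travel=[[0,0,-0.04],[0,0,-0.02],[0,0,0],[0,0,0],[0,0,0],[0,0,0]], angular=[[0,0,0],[0,0,0],[0,0,0],[0,0,0],[0,0,0],[0,0,0]], jaw=[0.15,0.15,0.15,0.3,0.5,0.6])

```text
time: 18.52
tool_pos: [593.6, 38.9, 125.0]
tcp_rot: [-180.0, 0.0, 15.1]
ft_force: [0.3, 0.2, 0.6]
finger_gap: 51.2
grip_force: 0.0
```

>>> apply_moves(travel=[[0,0,0.3],[0,0,0.6],[0,0,0.6],[-0.35,-0.7,0],[-0.35,-0.78,0],[-0.35,-0.78,0],[-0.35,-0.78,0],[-0.35,-0.78,0],[-0.35,-0.78,0],[-0.35,-0.78,0],[-0.35,-0.78,0],[-0.35,-0.78,0],[-0.35,-0.78,0],[0,0,-0.9],[0,0,0],[0,0,0]], angular=[[0,0,0],[0,0,0],[0,0,0],[0,0,0],[0,0,0],[0,0,0],[0,0,0],[0,0,0],[0,0,0],[0,0,0],[0,0,0],[0,0,0],[0,0,0],[0,0,0],[0,0,0],[0,0,0]], jaw=[0.6,0.6,0.6,0.6,0.6,0.6,0.6,0.6,0.6,0.6,0.6,0.6,0.6,0.6,0.6,0.6])

```text
time: 20.52
tool_pos: [454.2, -269.8, 150.3]
tcp_rot: [180.0, -0.0, 15.1]
ft_force: [-0.2, -0.3, 0.3]
finger_gap: 51.4
grip_force: 0.0
```

```bash
python3 - <<'E'
from h import *
from bench import r
d,s=wshot('w6')
for c,st in blobs(d['color'],(15,120,60),(30,255,255),40):print(c,st,wray(d,s,*c,22))
t=r.snapshot('top')
for c,st in blobs(t['color'],(15,120,70),(30,255,255),10):print('brass',c,st[4],ray(t,*c,100))
E
```

```text
[ 454.2 -269.8  150.3] [180.   -0.   15.1] 20.525
[323.8 200.9] [308 184  32  35 882] [ 457.38877996 -272.13381613]
[158.1 309.1] [145 300  32  24 268] [ 284.41886828 -125.95388649]
[215.6 354.9] [208 349  15  11  69] [ 237.36634128 -199.22513785]
brass [299.8 170.8] 123 [585.13957277  40.34222874]
```

>>> apply_moves(travel=[[0.06,-0.07,-0.5],[0,0,-0.8],[0,0,-0.7],[0,0,-0.3],[0,0,-0.2],[0,0,0],[0,0,0],[0,0,0],[0,0,0],[0,0,0],[0,0,0]], angular=[[0,0,0],[0,0,0],[0,0,0],[0,0,0],[0,0,0],[0,0,0],[0,0,0],[0,0,0],[0,0,0],[0,0,0],[0,0,0]], jaw=[0.6,0.6,0.6,0.6,0.6,0.6,0.4,0.1,0.1,0.1,0.1], force=30)

```text
time: 22.0
tool_pos: [456.7, -273.1, 50.0]
tcp_rot: [179.9, -0.1, 15.1]
ft_force: [-0.1, 1.6, 6.3]
finger_gap: 15.7
grip_force: 29.3
```

>>> apply_moves(travel=[[0,0,0.2],[0,0,0.7],[0,0,0.9],[0,0,0.9],[0.3,0.5,0.5],[0.5,0.8,0],[0.5,0.8,0],[0.5,0.8,0],[0.5,0.8,0],[0.5,0.8,0],[0.5,0.8,0],[0.5,0.8,0],[0.5,0.8,0],[0.4,0.7,0],[0,0.3,-0.4],[0,0,-0.4],[0,0,-0.4],[0,0,-0.2],[0,0,0],[0,0,0]], angular=[[0,0,0],[0,0,0],[0,0,0],[0,0,0],[0,0,0],[0,0,0],[0,0,0],[0,0,0],[0,0,0],[0,0,0],[0,0,0],[0,0,0],[0,0,0],[0,0,0],[0,0,0],[0,0,0],[0,0,0],[0,0,0],[0,0,0],[0,0,0]], jaw=[0.1,0.1,0.1,0.1,0.1,0.1,0.1,0.1,0.1,0.1,0.1,0.1,0.1,0.1,0.1,0.1,0.1,0.1,0.1,0.1])

```text
time: 24.5
tool_pos: [644.6, 42.9, 121.8]
tcp_rot: [180.0, -0.1, 15.1]
ft_force: [-0.1, -1.0, -0.5]
finger_gap: 15.6
grip_force: 29.4
```

>>> apply_moves(travel=[[0,0,-0.07],[0,0,-0.04],[0,0,0],[0,0,0],[0,0,0],[0,0,0],[0,0,0.4],[0,0,0.8],[0,0,0.6],[0,0,0]], angular=[[0,0,0],[0,0,0],[0,0,0],[0,0,0],[0,0,0],[0,0,0],[0,0,0],[0,0,0],[0,0,0],[0,0,0]], jaw=[0.1,0.1,0.1,0.3,0.5,0.6,0.6,0.6,0.6,0.6])

```text
time: 25.75
tool_pos: [646.1, 43.3, 193.0]
tcp_rot: [179.9, -0.4, 15.1]
ft_force: [0.4, 0.5, -0.1]
finger_gap: 51.4
grip_force: 0.0
```

```bash
python3 - <<'E'
from h import *
d,s=wshot('w7')
for c,st in blobs(d['color'],(15,120,60),(30,255,255),40):print(c,st,wray(d,s,*c,98))
E
```

```text
[646.1  43.3 193. ] [179.9  -0.4  15.1] 25.75
[320.  216.4] [303 197  35  38 981] [648.41896205  43.77083246]
[308.2 276.3] [ 289  249   40   50 1265] [595.53756696  39.46701239]
```

View pics/w7.png

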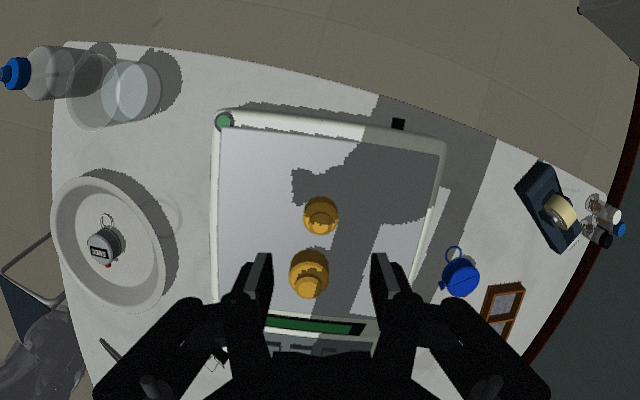

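Both weights stand upright on the pan, the small one at (320,216) and the large one at (308,276).

>>> apply_moves(travel=[[-0.5,0,0],[-0.5,-0.17,0],[-0.5,-0.17,0],[-0.5,-0.17,0],[-0.5,-0.17,0],[-0.5,-0.17,0],[-0.5,-0.17,0],[-0.5,-0.17,0],[-0.5,-0.17,0],[-0.34,-0.14,0],[0,0,-0.3],[0,0,-0.8],[0,0,-0.8],[0,0,-0.5],[0,0,0],[0,0,0]], angular=[[0,0,1],[0,0,1],[0,0,1],[0,0,1],[0,0,1],[0,0,1],[0,0,1],[0,0,1],[0,0,1],[0,0,1],[0,0,0.2],[0,0,0],[0,0,0],[0,0,0],[0,0,0],[0,0,0]], jaw=[0,0,0,0,0,0,0,0,0,0,0,0,0,0,0,0])

```text
time: 27.8
tool_pos: [450.8, -16.6, 92.9]
tcp_rot: [180.0, -0.0, 96.7]
ft_force: [1.3, 0.6, -0.5]
finger_gap: 0.2
grip_force: 0.0
```

```bash
python3 - <<'E'
from h import *
from bench import r
d,s=wshot('w8',(180,150,460,350),2.5)
t=r.snapshot('top')
for c,st in blobs(t['color'],(15,120,70),(30,255,255),10):print('brass',c,st[4],ray(t,*c,98))
E
```

```text
[450.8 -16.6  92.9] [180.   -0.   96.7] 27.8
brass [298.4 151. ] 74 [635.08782667  43.92564458]
brass [299.7 170.8] 126 [585.53352488  40.65861331]
```

View pics/w8.png

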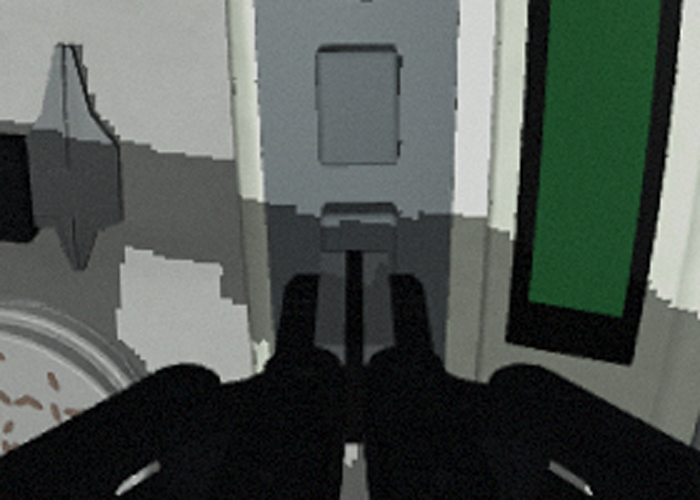

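The wide zero key is clear at crop y 45–163. The closed tips sit over the calibrate key (x 320–398), in line with it.

>>> apply_moves(travel=[[0.04,0,-0.3],[0,0,-0.17],[0,0,-0.1],[0,0,-0.03],[0,0,-0.02],[0,0,0]], angular=[[0,0,0],[0,0,0],[0,0,0],[0,0,0],[0,0,0],[0,0,0]], jaw=[0,0,0,0,0,0])

```text
time: 28.65
tool_pos: [452.0, -16.7, 68.1]
tcp_rot: [-180.0, -0.0, 96.7]
ft_force: [-2.2, 0.1, 4.6]
finger_gap: -0.1
grip_force: 2.1
```

>>> apply_moves(travel=[[0,0,-0.02],[0,0,0],[0,0,0.4],[0,0,0.2],[0.1,-0.85,0],[0,0,0]], angular=[[0,0,0],[0,0,0],[0,0,0],[0,0,0],[0,0,0],[0,0,0]], jaw=[0,0,0,0,0,0])

```text
time: 29.4
tool_pos: [456.9, -52.2, 92.0]
tcp_rot: [179.9, 0.1, 96.6]
ft_force: [-0.9, 0.5, -0.1]
finger_gap: -0.1
grip_force: 0.0
```

```bash
python3 - <<'E'
from h import *
from bench import r
t=r.snapshot('top')
for c,st in blobs(t['color'],(15,120,70),(30,255,255),10):print('brass',c,st[4],ray(t,*c,98))
E
```

```text
brass [298.4 151. ] 74 [635.08782667  43.92564458]
brass [299.8 170.8] 124 [585.53273719  40.41387828]
```

>>> apply_moves(travel=[[0,0,-0.3],[0,0,-0.17],[0,0,-0.1],[0,0,-0.03],[0,0,-0.02],[0,0,0]], angular=[[0,0,0],[0,0,0],[0,0,0],[0,0,0],[0,0,0],[0,0,0]], jaw=[0,0,0,0,0,0])

```text
time: 30.2
tool_pos: [455.6, -50.0, 67.1]
tcp_rot: [-179.9, -0.1, 96.8]
ft_force: [-11.3, 3.2, 18.2]
finger_gap: -0.2
grip_force: 9.0
```

>>> apply_moves(travel=[[0,0,0.4],[0,0,0.9],[0,0,0.9],[0,0,0.9],[0.4,0.2,0],[0.5,0.25,0],[0.5,0.25,0],[0.5,0.25,0],[0.5,0.25,0],[0.5,0.25,0],[0.5,0.25,0],[0.5,0.25,0],[0.5,0.25,0],[0.3,0.15,0],[0,0,0],[0,0,0]], angular=[[0,0,0],[0,0,0],[0,0,0],[0,0,0],[0,0,-1],[0,0,-1],[0,0,-1],[0,0,-1],[0,0,-1],[0,0,-1],[0,0,-1],[0,0,-1],[0,0,-1],[0,0,-1],[0,0,-0.2],[0,0,0]], jaw=[0,0,0,0.6,0.6,0.6,0.6,0.6,0.6,0.6,0.6,0.6,0.6,0.6,0.6,0.6])

```text
time: 32.2
tool_pos: [643.7, 43.2, 190.1]
tcp_rot: [-180.0, 0.0, 15.3]
ft_force: [-0.8, 1.0, 0.2]
finger_gap: 51.3
grip_force: 0.0
```

```bash
python3 - <<'E'
from h import *
d,s=wshot('w9')
for c,st in blobs(d['color'],(15,120,60),(30,255,255),40):print(c,st,wray(d,s,*c,98))
E
```

```text
[643.7  43.2 190.1] [-180.     0.    15.3] 32.2
[321.1 213.8] [ 304  194   35   39 1027] [648.57231218  43.72425727]
[308.8 274.8] [ 289  248   41   50 1305] [595.52658645  39.43688971]
```

>>> apply_moves(travel=[[0.02,0,-0.4],[0,0,-0.6],[0,0,-0.5],[0,0,-0.2],[0,0,-0.09],[0,0,0],[0,0,0],[0,0,0],[0,0,0],[0,0,0],[0,0,0]], angular=[[0,0,0],[0,0,0],[0,0,0],[0,0,0],[0,0,0],[0,0,0],[0,0,0],[0,0,0],[0,0,0],[0,0,0],[0,0,0]], jaw=[0.6,0.6,0.6,0.6,0.6,0.6,0.4,0.1,0.1,0.1,0.1], force=20)

```text
time: 33.62
tool_pos: [645.2, 43.3, 119.1]
tcp_rot: [180.0, -0.0, 15.1]
ft_force: [0.5, 1.0, 2.5]
finger_gap: 16.0
grip_force: 19.6
```

>>> apply_moves(travel=[[0,0,0.3],[0,0,0.7],[0,0,0.6],[-0.4,-0.6,0],[-0.5,-0.8,0],[-0.5,-0.8,0],[-0.5,-0.8,0],[-0.5,-0.8,0],[-0.5,-0.8,0],[-0.5,-0.8,0],[-0.5,-0.8,0],[-0.5,-0.8,0],[-0.3,-0.8,0],[0,-0.9,0],[0,0,-0.5],[0,0,-0.9],[0,0,-0.9],[0,0,-0.6],[0,0,0],[0,0,0]], angular=[[0,0,0],[0,0,0],[0,0,0],[0,0,0],[0,0,0],[0,0,0],[0,0,0],[0,0,0],[0,0,0],[0,0,0],[0,0,0],[0,0,0],[0,0,0],[0,0,0],[0,0,0],[0,0,0],[0,0,0],[0,0,0],[0,0,0],[0,0,0]], jaw=[0.1,0.1,0.1,0.1,0.1,0.1,0.1,0.1,0.1,0.1,0.1,0.1,0.1,0.1,0.1,0.1,0.1,0.1,0.1,0.1])

```text
time: 36.12
tool_pos: [456.7, -303.8, 66.3]
tcp_rot: [-179.9, 0.0, 15.2]
ft_force: [0.4, 0.9, -0.7]
finger_gap: 16.4
grip_force: 27.0
```

I overshot in y by about 31 mm, so the weight may have brushed the box wall. I'll lift it and look.

>>> apply_moves(travel=[[0,0,0.3],[0,0,0.7],[0,0,0.5],[0,0.4,0],[0,0.38,0],[0,0,0],[0,0,0]], angular=[[0,0,0],[0,0,0],[0,0,0],[0,0,0],[0,0,0],[0,0,0],[0,0,0]], jaw=[0.1,0.1,0.1,0.1,0.1,0.1,0.1])

```text
time: 37.0
tool_pos: [456.6, -272.9, 125.9]
tcp_rot: [-180.0, 0.0, 15.2]
ft_force: [0.5, -0.2, -1.7]
finger_gap: 16.1
grip_force: 27.0
```

```bash
python3 - <<'E'
from h import *
d,s=wshot('w10',(200,100,440,320),2.5)
E
```

```text
[ 456.6 -272.9  125.9] [-180.     0.    15.2] 37.0
```

View pics/w10.png

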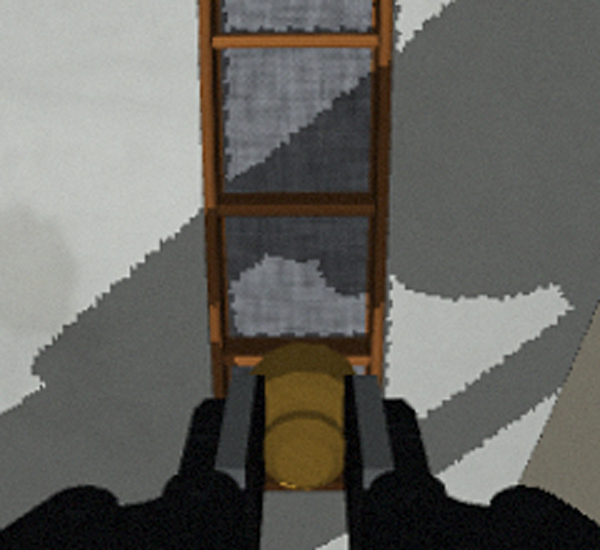

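The weight is upright in the grip at crop (303,420). All visible compartments are empty.

>>> apply_moves(travel=[[0,0,-0.5],[0,0,-0.7],[0,0,-0.4],[0,0,-0.2],[0,0,-0.04],[0,0,0],[0,0,0]], angular=[[0,0,0],[0,0,0],[0,0,0],[0,0,0],[0,0,0],[0,0,0],[0,0,0]], jaw=[0.1,0.1,0.1,0.1,0.1,0.1,0.1])

```text
time: 37.92
tool_pos: [457.5, -273.9, 54.0]
tcp_rot: [179.9, -0.1, 15.1]
ft_force: [1.1, 0.1, -0.4]
finger_gap: 16.4
grip_force: 27.0
```

>>> apply_moves(travel=[[0,0,-0.02],[0,0,-0.02],[0,0,0]], angular=[[0,0,0],[0,0,0],[0,0,0]], jaw=[0.1,0.1,0.1])

```text
time: 38.3
tool_pos: [456.9, -273.4, 51.4]
tcp_rot: [-180.0, 0.0, 15.1]
ft_force: [-0.4, -0.6, 0.1]
finger_gap: 16.1
grip_force: 27.0
```

>>> apply_moves(travel=[[0,0,0],[0,0,0],[0,0,0],[0,0,0.5],[0,0,0.9],[0,0,0.9],[0,0,0.9],[0.3,0.7,0.2],[0.35,0.8,0],[0.35,0.8,0],[0.35,0.8,0],[0.35,0.8,0],[0.35,0.8,0],[0.35,0.8,0],[0.35,0.8,0],[0.35,0.8,0],[0.35,0.7,0],[0,0,0],[0,0,0]], angular=[[0,0,0],[0,0,0],[0,0,0],[0,0,0],[0,0,0],[0,0,0],[0,0,0],[0,0,0],[0,0,0],[0,0,0],[0,0,0],[0,0,0],[0,0,0],[0,0,0],[0,0,0],[0,0,0],[0,0,0],[0,0,0],[0,0,0]], jaw=[0.3,0.5,0.6,0.6,0.6,0.6,0.6,0.6,0.6,0.6,0.6,0.6,0.6,0.6,0.6,0.6,0.6,0.6,0.6])

```text
time: 40.67
tool_pos: [594.6, 38.1, 187.3]
tcp_rot: [180.0, 0.0, 15.1]
ft_force: [0.5, -1.2, 0.8]
finger_gap: 51.4
grip_force: 0.0
```

```bash
python3 - <<'E'
from h import *
from bench import r
d,s=wshot('w11')
for c,st in blobs(d['color'],(15,120,60),(30,255,255),40):print(c,st,wray(d,s,*c,98))
t=r.snapshot('top');pickle.dump(t,open('top2.pkl','wb'))
for c,st in blobs(t['color'],(15,120,60),(30,255,255),10):print('brass',c,st,ray(t,*c,30))
E
```

```text
[594.6  38.1 187.3] [180.    0.   15.1] 40.675
[318.6 222. ] [ 296  194   45   51 1538] [593.98848116  38.94756182]
[504.2 332.5] [494 323  18  21 178] [ 519.28748694 -182.5213728 ]
brass [299.7 171.4] [294 166  12  12 111] [597.31379202  43.10807439]
brass [421.5 227.9] [417 223  10  10  79] [ 449.27270102 -268.92992936]
```

>>> apply_moves(travel=[[0,0.02,-0.4],[0,0,-0.5],[0,0,-0.4],[0,0,-0.15],[0,0,-0.08],[0,0,0],[0,0,0],[0,0,0],[0,0,0],[0,0,0],[0,0,0]], angular=[[0,0,0],[0,0,0],[0,0,0],[0,0,0],[0,0,0],[0,0,0],[0,0,0],[0,0,0],[0,0,0],[0,0,0],[0,0,0]], jaw=[0.6,0.6,0.6,0.6,0.6,0.6,0.4,0.15,0.15,0.15,0.15], force=20)

```text
time: 42.15
tool_pos: [595.2, 39.3, 126.6]
tcp_rot: [180.0, -0.0, 15.1]
ft_force: [1.0, 0.4, 3.1]
finger_gap: 20.8
grip_force: 19.6
```

>>> apply_moves(travel=[[0,0,0.3],[0,0,0.7],[0,0,0.5],[-0.5,-0.8,0],[-0.5,-0.8,0],[-0.5,-0.8,0],[-0.5,-0.8,0],[-0.5,-0.8,0],[-0.5,-0.8,0],[-0.5,-0.8,0],[-0.5,-0.8,0],[-0.5,-0.8,0],[-0.15,-0.84,0],[0,0,0],[0,0,0]], angular=[[0,0,0],[0,0,0],[0,0,0],[0,0,0],[0,0,0],[0,0,0],[0,0,0],[0,0,0],[0,0,0],[0,0,0],[0,0,0],[0,0,0],[0,0,0],[0,0,0],[0,0,0]], jaw=[0.15,0.15,0.15,0.15,0.15,0.15,0.15,0.15,0.15,0.15,0.15,0.15,0.15,0.15,0.15])

```text
time: 44.02
tool_pos: [408.9, -282.0, 186.5]
tcp_rot: [-180.0, -0.0, 15.1]
ft_force: [0.4, 0.1, -1.8]
finger_gap: 20.7
grip_force: 19.9
```

```bash
python3 - <<'E'
from h import *
d,s=wshot('w12',(200,80,440,320),2.5)
for c,st in blobs(d['color'],(15,120,60),(30,255,255),40):print(c,st,wray(d,s,*c,22))
E
```

```text
[ 408.9 -282.   186.5] [-180.    -0.    15.1] 44.025
[326.1 143.1] [312 128  29  31 703] [ 454.67006832 -275.12163467]
[320.7 260. ] [ 295  226   53   72 2699] [ 336.48285164 -301.75822944]
[183.9 282.2] [ 151  248   64   72 1792] [ 260.25364997 -155.80957964]
```

View pics/w12.png

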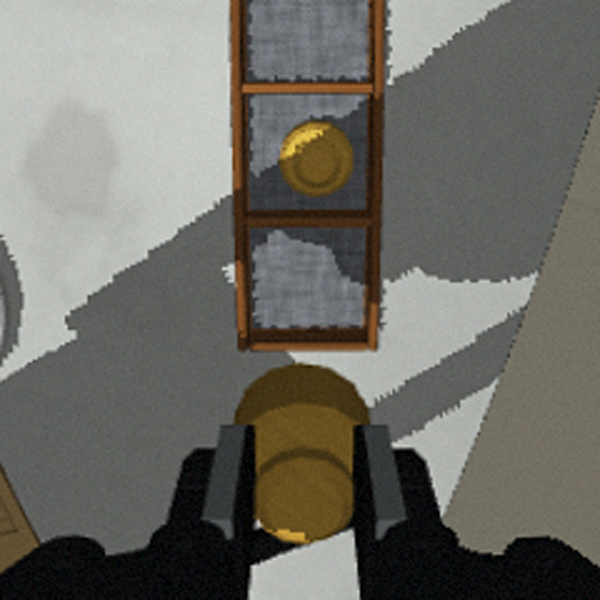

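The small weight stands upright in its compartment at crop (317,158). The end compartment (x 250–368, y 225–335) is empty and the large weight is held upright.

```bash
python3 - <<'E'
from h import *
d,s=pickle.load(open('w12.pkl','rb'))
W=lambda x,y,z:wray(d,s,200+x/2.5,80+y/2.5,z).round(1)
print('wall tops corners',W(240,218,20),W(380,216,20),W(240,350,20),W(378,346,20))
print('inner floor far L/R',W(251,226,5),W(368,226,5),'near',W(252,330,5),W(366,328,5))
E
```

```text
wall tops corners [ 425.1 -253.9] [ 439.5 -304.5] [ 373.  -266.5] [ 388.9 -319. ]
inner floor far L/R [ 419.4 -258.6] [ 431.5 -303.4] near [ 376.7 -269.6] [ 389.8 -314.9]
```

>>> apply_moves(travel=[[-0.07,-0.1,-0.5],[0,0,-0.9],[0,0,-0.9],[0,0,-0.5],[0,0,-0.3],[0,0,0],[0,0,-0.03],[0,0,0]], angular=[[0,0,0],[0,0,0],[0,0,0],[0,0,0],[0,0,0],[0,0,0],[0,0,0],[0,0,0]], jaw=[0.15,0.15,0.15,0.15,0.15,0.15,0.15,0.15])

```text
time: 45.08
tool_pos: [406.8, -286.8, 62.1]
tcp_rot: [179.9, -0.1, 15.1]
ft_force: [0.3, -0.1, -1.8]
finger_gap: 20.6
grip_force: 19.9
```

>>> apply_moves(travel=[[0,0,-0.04],[0,0,-0.03],[0,0,0]], angular=[[0,0,0],[0,0,0],[0,0,0]], jaw=[0.15,0.15,0.15])

```text
time: 45.45
tool_pos: [406.5, -286.5, 59.0]
tcp_rot: [180.0, -0.0, 15.1]
ft_force: [-2.1, 2.3, 4.5]
finger_gap: 20.8
grip_force: 20.3
```

>>> apply_moves(travel=[[0,0,0],[0,0,0],[0,0,0],[0,0,0.4],[0,0,0.8],[0,0,0.8],[0.08,0.75,0],[0.08,0.75,0],[0.08,0.75,0],[0.08,0.75,0],[0.08,0.75,0],[0.08,0.75,0],[0.08,0.75,0],[0.08,0.75,0],[0.08,0.75,0],[0.08,0.75,0],[0.06,0.75,0],[0,0.75,0],[0,0.26,0],[0,0,0]], angular=[[0,0,0],[0,0,0],[0,0,0],[0,0,0],[0,0,0],[0,0,0],[0,0,1],[0,0,1],[0,0,1],[0,0,1],[0,0,1],[0,0,1],[0,0,1],[0,0,1],[0,0,1],[0,0,1],[0,0,0.2],[0,0,0],[0,0,0],[0,0,0]], jaw=[0.3,0.5,0.6,0.6,0.6,0.6,0.6,0,0,0,0,0,0,0,0,0,0,0,0,0])

```text
time: 47.95
tool_pos: [440.7, 84.3, 138.9]
tcp_rot: [180.0, 0.0, 96.8]
ft_force: [-0.5, -0.5, -0.4]
finger_gap: 0.0
grip_force: 0.0
```

```bash
python3 - <<'E'
from h import *
from bench import r
s=r.sense();print(s['tool_pos'],s['tcp_rot'])
t=r.snapshot('top');c=r.snapshot('scene')
for q,st in blobs(t['color'],(15,120,60),(30,255,255),10):print('brass',q,st,ray(t,*q,30))
for q,st in blobs(t['color'],(0,120,80),(8,255,255),3,(150,110,260,280)):print('red',q)
a=cv2.resize(t['color'][170:265,380:450],None,fx=5,fy=5,interpolation=cv2.INTER_CUBIC);b=cv2.resize(c['color'][270:365,315:435],(400,475),interpolation=cv2.INTER_CUBIC)
cv2.imwrite('pics/fin.png',np.hstack([a[:475],b])[:,:,::-1])
E
```

```text
[440.72974763  84.30727405 138.94409503] [1.79956274e+02 1.77634994e-02 9.67986658e+01]
brass [421.5 227.9] [417 223  10  10  79] [ 449.27270102 -268.92992936]
brass [428. 248.] [421 242  15  14 154] [ 398.03511409 -283.79717777]
red [203.5 219.5]
```

View pics/fin.png

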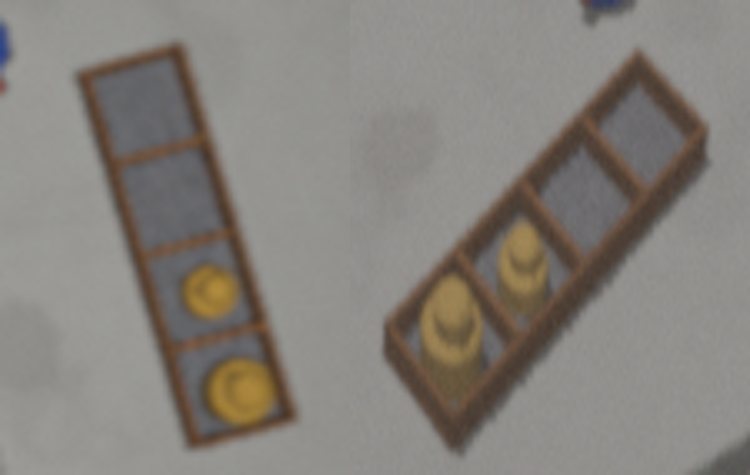

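Both weights look upright in their own compartments, large at crop (243,392) and small at (212,292), and the counter's button in the dish hasn't moved. Before pressing, I'll compare the silhouettes with the initial upright ones.

```bash
python3 - <<'E'
from h import *
from bench import r
t0=pickle.load(open('top.pkl','rb'));c0=pickle.load(open('scene.pkl','rb'));t=r.snapshot('top');c=r.snapshot('scene')
for n,a,b in(('before',t0,c0),('now',t,c)):
    for q,st in blobs(a['color'],(15,110,60),(32,255,255),10,(390,170,450,265)):
        h=[(p,s2) for p,s2 in blobs(b['color'],(15,90,60),(32,255,255),20,(315,270,435,365))]
        P=[c0x for c0x in h];X=ray(a,*q,22)
        print(n,'top',q,st[2:],'pred scene',proj(b,[*X,22]).round(1),'seen',[(p.tolist(),s2[2:].tolist()) for p,s2 in P])
E
```

```text
before top [420.4 227.7] [10 10 84] pred scene [364.  318.5] seen [([366.3, 322.0], [14, 19, 202]), ([345.8, 332.9], [21, 25, 369])]
before top [424.8 246. ] [ 14  13 139] pred scene [344.  331.3] seen [([366.3, 322.0], [14, 19, 202]), ([345.8, 332.9], [21, 25, 369])]
now top [421.5 227.9] [11 11 83] pred scene [364.5 319.7] seen [([366.4, 323.9], [14, 18, 211]), ([345.0, 336.5], [19, 26, 367])]
now top [428. 248.] [ 15  14 160] pred scene [343.6 335.6] seen [([366.4, 323.9], [14, 18, 211]), ([345.0, 336.5], [19, 26, 367])]
```

>>> apply_moves(travel=[[0,0,-0.5],[0,0,-0.8],[0,0,-0.3],[0,0,-0.1],[0,0,-0.05],[0,0,-0.03],[0,0,0],[0,0,0]], angular=[[0,0,0],[0,0,0],[0,0,0],[0,0,0],[0,0,0],[0,0,0],[0,0,0],[0,0,0]], jaw=[0,0,0,0,0,0,0,0])

```text
time: 49.15
tool_pos: [441.2, 84.1, 68.0]
tcp_rot: [179.9, 0.0, 96.7]
ft_force: [-2.1, -1.7, 5.8]
finger_gap: -0.2
grip_force: 2.8
```

Power has been pressed. I'll go back over the box to check the large weight from close up before handing in.

>>> apply_moves(travel=[[0,0,0.4],[0,0,0.9],[0,0,0.8],[-0.1,-0.8,0],[-0.1,-0.8,0],[-0.1,-0.8,0],[-0.1,-0.8,0],[-0.1,-0.8,0],[-0.1,-0.8,0],[-0.1,-0.8,0],[-0.1,-0.8,0],[-0.1,-0.8,0],[-0.1,-0.8,0],[-0.05,-0.8,0],[0,-0.33,0],[0,0,0],[0,0,0]], angular=[[0,0,0],[0,0,0],[0,0,0],[0,0,-1],[0,0,-1],[0,0,-1],[0,0,-1],[0,0,-1],[0,0,-1],[0,0,-1],[0,0,-1],[0,0,-1],[0,0,-1],[0,0,-0.2],[0,0,0],[0,0,0],[0,0,0]], jaw=[0,0,0,0.6,0.6,0.6,0.6,0.6,0.6,0.6,0.6,0.6,0.6,0.6,0.6,0.6,0.6])

```text
time: 51.28
tool_pos: [398.7, -280.2, 151.2]
tcp_rot: [-180.0, -0.0, 15.2]
ft_force: [0.2, 0.9, -0.2]
finger_gap: 51.3
grip_force: 0.0
```

```bash
python3 - <<'E'
from h import *
d,s=wshot('w13')
d4,s4=pickle.load(open('w4.pkl','rb'))
for n,a,b in(('w4',d4,s4),('now',d,s)):
    im=a['color']
    for c,st in blobs(im,(15,110,50),(32,255,255),200,(280,100,380,235)):
        x,y,w,h=st[:4];print(n,c,st,wray(a,b,*c,20).round(1))
        g=cv2.resize(cv2.createCLAHE(4,(2,2)).apply(cv2.cvtColor(im[y-4:y+h+4,x-4:x+w+4],cv2.COLOR_RGB2GRAY)),None,fx=6,fy=6,interpolation=cv2.INTER_CUBIC)
        f=13*h/40*6 if n else 0
        k=cv2.HoughCircles(cv2.GaussianBlur(g,(9,9),2),cv2.HOUGH_GRADIENT,1.5,8,param1=60,param2=12,minRadius=int(w*6*.27),maxRadius=int(w*6*.38))
        if k is not None:
            for q in k[0][:3]:print('   knob',(q[:2]/6+[x-4,y-4]).round(1),q[2]/6)
E
```

```text
[ 398.7 -280.2  151.2] [-180.    -0.    15.2] 51.275
w4 [333.8 142.4] [317 125  34  35 917] [ 455.1 -272.7]
   knob [334.9 144.4] 11.866666
   knob [339.4 143.4] 12.691667
   knob [337.1 146.1] 9.266666
w4 [328.2 198.6] [ 308  175   41   48 1437] [ 407.7 -281.2]
   knob [329.1 207.6] 13.425
   knob [328.9 206.1] 13.7
   knob [330.6 208.9] 14.8
now [332.4 137.8] [316 121  34  35 923] [ 454.4 -275.2]
   knob [334.6 140.6] 12.416667
   knob [333.1 140.1] 11.566667
   knob [331.6 141.9] 9.391666
now [330.2 200.5] [ 311  178   40   46 1460] [ 402.6 -287.8]
   knob [331.1 208.9] 14.466667
   knob [331.4 210.4] 13.916667
   knob [330.6 207.4] 13.091667
```

The knob-to-body offset matches the initial upright one, (0.9, 8.4) px against (0.9, 9.0) px, so the large weight is upright.

```bash
python3 - <<'E'
from h import *
from bench import r
t=r.snapshot('top')
print([q[0] for q in blobs(t['color'],(0,120,80),(8,255,255),3,(150,110,260,280))])
print(r.hand_in())
E
```

```text
[array([203.5, 219.5])]
the job is handed in; nothing more can be done
None
```

The balance check is finished and handed in at about 51 s of the 210 s allowed, but no verdict was returned: the counter is in the steel dish, power, zero, calibrate, print and power were pressed in order, and both weights that were present (one 200 g, one 100 g) stand upright in their compartments.

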